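# Load the tape stand on the craft table

### The job

Load the tape stand: put the wide roll of masking tape (not the narrow one) over the upright spindle so that it lies flat on the stand's base, and only then set the hat-shaped wooden stop cap over the spindle, brim down, so that it sits level on top of the roll. Let go of both.

Things in the scene. Friction and masses are not known exactly. Their poses are not given: they have to be found in the camera images.
- spindle (a point): Tape stand, fixed to the table: round dark steel base plate (diameter 100 mm, 10 mm thick) with a steel spindle upright in its middle. Point: on the spindle's axis at the plate's upper face, 10 mm above the table; z up. The spindle rises 65 mm above this point: diameter 22 mm for the lower 25 mm, then tapering to 14 mm near the rounded tip.
- wide_roll_center (a point): Wide roll of cream masking tape, about 90 g, lying flat on the table: a ring of outer diameter 60 mm, 38 mm bore right through, 30 mm high. Point: middle of the bore, half-way up (15 mm above the underside); z is the ring's axis. An unused roll, the same but only 15 mm high, also lies there. Rolls, cap and a rubber stamp lie two on either side of the stand, in any order.
- cap_center (a point): Wooden stop cap, about 70 g, brim down on the table, hat-shaped: flat round brim (diameter 64, 6 mm thick), straight cylinder above it (diameter 38), closed top, 54 mm high in all. A bore from below, diameter 28, 48 mm deep, takes the spindle. Point: on its axis, half-way up (27 mm above the underside); z up. The rubber stamp differs: square foot, slim waisted handle.

How it is judged:
On the way:
1. the wide roll lies flat on the stand's base around the spindle, with the cap not yet on (horizontal distance between wide_roll_center and spindle below 0.013 m and z of wide_roll_center in the frame of spindle below 0.021 m and angle between the z axis of wide_roll_center and the z axis of spindle, either way round below 0.17 rad and horizontal distance between cap_center and spindle above 0.05 m), for 0.2 s.
At the end, for the whole second after the job is handed in: The wide roll lies flat (10 degrees) on the base around the spindle, within 13 mm of its axis and at most 6 mm above its seat; the cap sits brim down on the roll over the spindle, within 13 mm of the axis, 7 mm of its seated height and 10 degrees of upright (horizontal distance between each of wide_roll_center, cap_center and spindle below 0.013 m and z of wide_roll_center in the frame of spindle below 0.021 m and angle between the z axis of wide_roll_center and the z axis of spindle, either way round below 0.17 rad and z of cap_center in the frame of spindle between 0.05 and 0.064 m and angle between cap_center's own z axis and vertical below 0.17 rad); the robot touches nothing.
It also fails if it takes over 58 s, if anything falls off the work surface, if the arm or the gripper's body presses on something with over 40 N, if the wrist force passes 120 N, or if a joint passes its speed limit or range.

### The arm

A 6-joint arm with a two-finger parallel gripper is mounted at the origin on the work surface. World frame = base frame: x ahead of the robot, y to its left, z up, the work surface at z = 0. Lengths are in m, angles in rad, forces in N, time in s.
With the tool pointing down it reaches from about 0.375 to 0.75 m from the base axis. Payload 9 kg.
Tool frame: the origin (TCP) lies at the very end of the fingers, on their centre line; the grasp point (between the pads) lies 19 mm behind it (pinch_z is the z of the grasp point in the tool frame, in m); z points along the fingers, y is the line along which they close (so a half turn about z gives the same grasp; the last joint's range is limited). The gripper opens to 85 mm and grips with 20 to 120 N. Pads are 22 mm wide; open, the fingers measure 114 mm over their backs; the gripper's body (76 mm by 85 mm) begins 54 mm behind the grasp point. The pads swing forward as they close: fully open they stand 13 mm farther back than shut.
Start: joints at [1.024, 0.104, 0.097, 1.564, 0, 1.353], TCP at [0.194, 0.568, 0.231] pointing down, gripper open.
Joint ranges: [-2.99, 2.99], [-0.84, 1.86], [-1.1, 1.16], [-1.84, 2.11], [-1.51, 1.56], [-3.14, 3.14]. Speed limits (rad/s): [2.22, 2.22, 2.57, 3.14, 3.14, 3.14].

### API

Orientations are given as [roll, pitch, yaw] about the fixed x, y, z axes, in that order (R = Rz(yaw) Ry(pitch) Rx(roll)).
In Python, from workcell import * gives the robot as it stands.
- The arm moves only by the shell command python3 -m pendant 'ROWS' [FORCE]. ROWS is JSON, a list of rows, each an object of numbers: "dx", "dy", "dz": the shift along the tool's x, y, z in cm; "rx", "ry", "rz": the turn, a rotation vector about the tool's x, y, z in degrees; "gripper": the finger opening in cm, from 0 to 8.54. A call has 1 to 20 rows; each row shifts and turns the commanded pose from where the row before left it, along the tool's axes as they then stand; what a row does not reach is not made up. A row lasts 1/12 s, in which the tool goes at most 41.7 mm and 7.16 degrees, less where a joint would pass 70% of its speed; a pose out of reach is approached as far as the arm can. A call is refused whole if a number of a shift passes 4.17 or a number of a turn 7.16, either way. A call with a gripper value outside its range is refused whole. The fingers move at their own pace and stop on an object; FORCE is the grip in N (left out, the last holds). Time passes only in rows, so rows that do not move let the fingers close. It gives the time, the measured TCP pose, the force, the opening and the grip force at its end, in the units of the state.
- get_state(): the state, without advancing time (a new reading comes with each control period).
- read_camera(name): name is "scene" or "top" or "wrist"; returns a dict with "image" (480x640x3 uint8, red, green, blue), "range_z" (480x640 float32, m along the optical axis (not along the pixel's ray), 0 where there is no reading), "fx", "fy", "cx", "cy" (pixels), "pose" (4x4, takes a point from camera to world coordinates). Camera axes: x right, y down, z forward; pixel columns grow to the right and rows downward; lengths in m; the calibration is good to about 2 mm. A picture is of the moment at which its call begins.
- job_done(): hands the job in; it is judged then, once.
The state is a dict: "t": time; "q": joint angles; "joint_vel": joint speeds; "tau": joint torques, N m; "eef_pos": TCP position; "orientation": TCP orientation; "wrist_force": force on the tool from outside, world axes, zero at the start; "moment": the same for the moment, N m; "finger_gap": opening from 0.0 (shut) to 1.0 (fully open); "grip_force": force on a finger pad.
Only numpy, scipy, OpenCV 4.12 (cv2) and the standard library are available. Lean on these libraries where they do the work, as an engineer would, in place of code of your own. Each camera call takes 0.05 s, during which the arm holds its last target. There are 200 camera calls.

## Working session

There is one attempt and no reset: what is moved stays moved. The work goes in short steps, Python scripts to look and compute and a shell command to move; the robot and the scene stay as the last step left them, time stands still between calls to the robot, and variables do not carry over. Pictures are saved under pics/ and viewed, at most 10 in all, crops included, and the job is handed in when it is done.

```bash
mkdir -p pics
python3 - <<'E'
from workcell import *
import cv2,numpy as np
a=read_camera("top");b=read_camera("scene")
for n,c in(("top",a),("scene",b)):
    cv2.imwrite(f"pics/{n}0.png",c["image"][:,:,::-1]); print(n,c["fx"],c["cx"],c["cy"],np.round(c["pose"],3).tolist(),(c["range_z"]>0).mean())
s=get_state();print(s)
E
```

```text
top 460.4826387084258 315.14895763639896 238.02139520498724 [[-0.003, -0.996, 0.094, 0.479], [-1.0, 0.004, 0.008, 0.004], [-0.008, -0.094, -0.995, 0.704], [0.0, 0.0, 0.0, 1.0]] 0.9959407552083334
scene 537.1375756372239 323.37488514019884 238.59559901295611 [[-0.866, 0.278, -0.416, 0.929], [0.501, 0.488, -0.715, 0.709], [0.004, -0.827, -0.562, 0.584], [0.0, 0.0, 0.0, 1.0]] 0.996015625
{'t': 0.1, 'q': array([1.02431088e+00, 1.04622294e-01, 9.65325203e-02, 1.56391751e+00,
       2.24106100e-05, 1.35309802e+00]), 'joint_vel': array([-0.00096258,  0.00015357,  0.00189966, -0.00064613,  0.00037746,
       -0.00105314]), 'tau': array([ 7.88528501e-03, -5.58204961e+01,  5.04720712e+01,  1.29240775e-02,
       -2.02336059e-04,  3.26358486e-05]), 'eef_pos': array([0.19355617, 0.56759604, 0.23060223]), 'orientation': array([-3.14041512e+00, -2.83426938e-04,  2.81280533e+00]), 'wrist_force': array([-0.49105857, -0.28023218,  0.50704915]), 'moment': array([0.04948816, 0.01594081, 0.01190682]), 'grip_force': 0.0, 'finger_gap': 1.001113278884913}
```

View pics/top0.png

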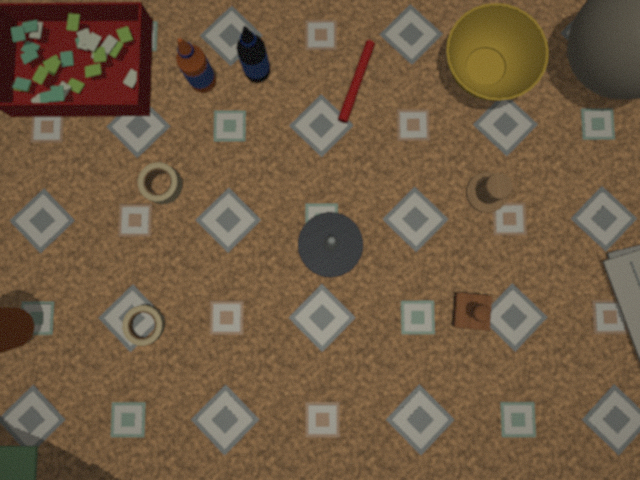

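View pics/scene0.png

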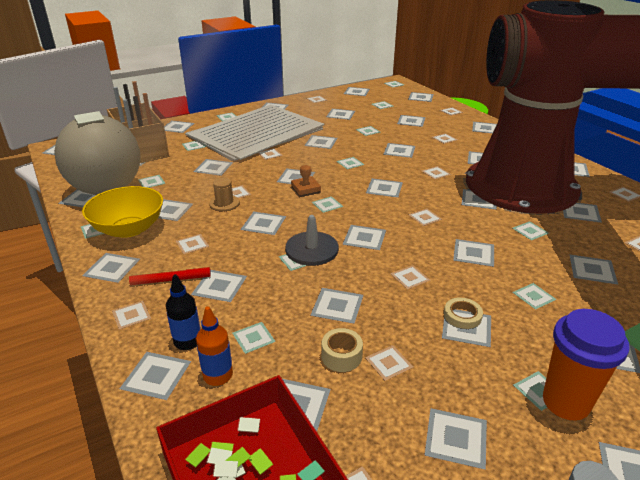

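The top view shows the wide roll at about (159,183), the narrow one at (143,325), the stand at (331,244), the cap at (490,190) and the stamp at (473,311). The scene view agrees: the taller roll is at (342,350). I'll measure them next using the range image.

```bash
cat > h.py <<'E'
from workcell import *
import cv2,numpy as np
def cloud(c):
    v,u=np.mgrid[:480,:640]; z=c["range_z"]
    p=np.stack([(u-c["cx"])/c["fx"]*z,(v-c["cy"])/c["fy"]*z,z],-1)
    w=p@c["pose"][:3,:3].T+c["pose"][:3,3]; w[z<=0]=np.nan; return w
def circ(w,ctr,lo,hi,r=.045):
    p=w.reshape(-1,3); m=(p[:,2]>lo)&(p[:,2]<hi)&(np.hypot(*(p[:,:2]-ctr).T)<r)
    q=p[m]; c,rad=cv2.minEnclosingCircle(q[:,:2].astype(np.float32)) if len(q)>2 else ((0,0),0)
    return len(q),np.round(c,4),round(2000*rad,1),np.round(np.median(q[:,2]),4)
E
python3 - <<'E'
from h import *
for cam in("top","scene"):
    w=cloud(read_camera(cam))
    if cam=="top": G={k:w[v,u,:2] for k,(u,v) in dict(wide=(143,175),narrow=(127,317),stand=(312,258),cap=(497,186)).items()}
    G0=dict(wide=w[183,159,:2],narrow=w[325,143,:2],stand=w[262,331,:2],cap=w[190,492,:2]) if cam=="top" else G0
    for k,b in dict(wide=[(.025,.035)],narrow=[(.011,.02)],stand=[(.006,.014),(.03,.08),(.06,.08)],cap=[(.003,.010),(.05,.06)]).items():
        for lo,hi in b: print(cam,k,lo,circ(w,G0[k],lo,hi,.06 if k=="stand" else .05))
E
```

```text
top wide 0.025 (812, array([0.628 , 0.2441]), 60.8, np.float64(0.0306))
top narrow 0.011 (820, array([0.4154, 0.2659]), 60.4, np.float64(0.0158))
top stand 0.006 (2618, array([ 0.5338, -0.0138]), 99.6, np.float64(0.0109))
top stand 0.03 (175, array([ 0.5344, -0.0136]), 21.4, np.float64(0.0663))
top stand 0.06 (102, array([ 0.5334, -0.014 ]), 15.7, np.float64(0.073))
top cap 0.003 (745, array([ 0.6082, -0.2437]), 99.5, np.float64(0.0064))
top cap 0.05 (543, array([ 0.6143, -0.2542]), 38.1, np.float64(0.0548))
scene wide 0.025 (754, array([0.6278, 0.2469]), 63.6, np.float64(0.0301))
scene narrow 0.011 (573, array([0.4164, 0.2675]), 63.2, np.float64(0.0152))
scene stand 0.006 (885, array([ 0.5357, -0.0119]), 102.5, np.float64(0.0104))
scene stand 0.03 (236, array([ 0.5367, -0.0076]), 22.1, np.float64(0.0513))
scene stand 0.06 (76, array([ 0.5368, -0.0095]), 16.0, np.float64(0.0691))
scene cap 0.003 (239, array([ 0.6037, -0.2447]), 90.7, np.float64(0.0058))
scene cap 0.05 (144, array([ 0.6138, -0.2505]), 40.4, np.float64(0.0539))
```

Sizes and heights all match the description: wide roll at (0.628, 0.245), spindle at (0.534, −0.013), cap at (0.614, −0.252). I keep the yaw constant throughout and move above the wide roll.

```bash
python3 -m pendant '[{"dx":-1.5,"dy":-0.5},{"dx":-2.85,"dy":-0.9},{"dx":-2.85,"dy":-0.9},{"dx":-2.85,"dy":-0.9},{"dx":-2.85,"dy":-0.9},{"dx":-2.85,"dy":-0.9},{"dx":-2.85,"dy":-0.9},{"dx":-2.85,"dy":-0.9},{"dx":-2.85,"dy":-0.9},{"dx":-2.85,"dy":-0.9},{"dx":-2.85,"dy":-0.9},{"dx":-2.85,"dy":-0.9},{"dx":-2.85,"dy":-0.9},{"dx":-2.85,"dy":-0.9},{"dx":-2.85,"dy":-0.9},{"dx":-2.85,"dy":-0.9},{"dx":-2.85,"dy":-0.9},{"dx":-2.85,"dy":-0.9},{"dx":-1.5,"dy":-0.6},{}]' 40
cat >> h.py <<'E'
def go(x,y,z):
    s=get_state();R=cv2.Rodrigues(np.zeros(3))[0]
    from scipy.spatial.transform import Rotation as Q
    R=Q.from_euler("xyz",s["orientation"]).as_matrix()
    print("t",s["t"],"pos",np.round(s["eef_pos"],4),"rpy",np.round(s["orientation"],3),"need cm",np.round(100*R.T@(np.array([x,y,z])-s["eef_pos"]),2))
E
python3 - <<'E'
from h import *
go(.628,.245,.06)
c=read_camera("wrist");cv2.imwrite("pics/w1.png",c["image"][:,:,::-1])
print(circ(cloud(c),(.628,.245),.025,.035,.05))
E
```

```text
t 0.2 pos [0.1937 0.5677 0.2308] rpy [-3.141 -0.     2.813] need cm [-51.53 -16.5   17.09]
(0, array([0, 0]), 0, np.float64(nan))$[0]: bad value
  return _methods._mean(a, axis=axis, dtype=dtype,
  ret = ret.dtype.type(ret / rcount)
```

View pics/w1.png

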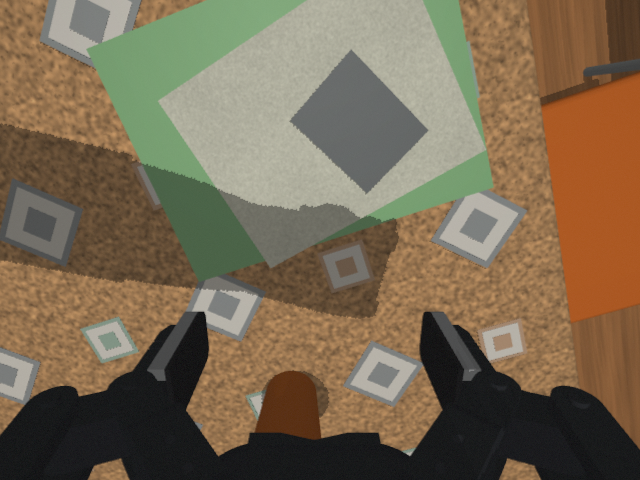

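The move was refused, so nothing moved. The wrist picture shows a cup near (290,410), close to the path. I'll check its height and try one full row to learn the format.

```bash
python3 -m pendant '[{"dx":0,"dy":0,"dz":-1,"rx":0,"ry":0,"rz":0,"gripper":8.5}]' 40
python3 - <<'E'
from h import *
for n in("scene","top"):
    w=cloud(read_camera(n));p=w.reshape(-1,3);p=p[np.isfinite(p[:,0])]
    for lo,hi in((.06,.1),(.1,.14),(.14,.2)):
        q=p[(p[:,2]>lo)&(p[:,2]<hi)&(p[:,0]>.3)&(p[:,0]<.6)&(p[:,1]>.3)&(p[:,1]<.6)]
        print(n,lo,len(q),q.min(0).round(3) if len(q) else"",q.max(0).round(3) if len(q) else"")
E
```

```text
t: 0.33
eef_pos: [0.1933, 0.5671, 0.2395]
orientation: [-3.138, -0.001, 2.813]
wrist_force: [-0.2, -0.4, 0.2]
finger_gap: 0.992
grip_force: 0.0
scene 0.06 1370 [0.398 0.433 0.06 ] [0.45  0.502 0.1  ]
scene 0.1 3576 [0.376 0.424 0.1  ] [0.455 0.507 0.14 ]
scene 0.14 139 [0.384 0.435 0.14 ] [0.444 0.494 0.141]
top 0.06 385 [0.384 0.426 0.06 ] [0.441 0.447 0.089]
top 0.1 0  
top 0.14 0
```

The cup is 0.141 m tall, so passing at z=0.24 clears it.

```bash
python3 -m pendant '[{"dx":-1.5,"dy":-0.5,"dz":0,"rx":0,"ry":0,"rz":0,"gripper":8.5},{"dx":-2.85,"dy":-0.9,"dz":0,"rx":0,"ry":0,"rz":0,"gripper":8.5},{"dx":-2.85,"dy":-0.9,"dz":0,"rx":0,"ry":0,"rz":0,"gripper":8.5},{"dx":-2.85,"dy":-0.9,"dz":0,"rx":0,"ry":0,"rz":0,"gripper":8.5},{"dx":-2.85,"dy":-0.9,"dz":0,"rx":0,"ry":0,"rz":0,"gripper":8.5},{"dx":-2.85,"dy":-0.9,"dz":0,"rx":0,"ry":0,"rz":0,"gripper":8.5},{"dx":-2.85,"dy":-0.9,"dz":0,"rx":0,"ry":0,"rz":0,"gripper":8.5},{"dx":-2.85,"dy":-0.9,"dz":0,"rx":0,"ry":0,"rz":0,"gripper":8.5},{"dx":-2.85,"dy":-0.9,"dz":0,"rx":0,"ry":0,"rz":0,"gripper":8.5},{"dx":-2.85,"dy":-0.9,"dz":0,"rx":0,"ry":0,"rz":0,"gripper":8.5},{"dx":-2.85,"dy":-0.9,"dz":0,"rx":0,"ry":0,"rz":0,"gripper":8.5},{"dx":-2.85,"dy":-0.9,"dz":0,"rx":0,"ry":0,"rz":0,"gripper":8.5},{"dx":-2.85,"dy":-0.9,"dz":0,"rx":0,"ry":0,"rz":0,"gripper":8.5},{"dx":-2.85,"dy":-0.9,"dz":0,"rx":0,"ry":0,"rz":0,"gripper":8.5},{"dx":-2.85,"dy":-0.9,"dz":0,"rx":0,"ry":0,"rz":0,"gripper":8.5},{"dx":-2.85,"dy":-0.9,"dz":0,"rx":0,"ry":0,"rz":0,"gripper":8.5},{"dx":-2.85,"dy":-0.9,"dz":0,"rx":0,"ry":0,"rz":0,"gripper":8.5},{"dx":-2.85,"dy":-0.9,"dz":0,"rx":0,"ry":0,"rz":0,"gripper":8.5},{"dx":-1.5,"dy":-0.6,"dz":0,"rx":0,"ry":0,"rz":0,"gripper":8.5},{"dx":0,"dy":0,"dz":0,"rx":0,"ry":0,"rz":0,"gripper":8.5}]' 40
python3 - <<'E'
from h import *
go(.628,.245,.004)
c=read_camera("wrist");cv2.imwrite("pics/w2.png",c["image"][:,:,::-1])
print(circ(cloud(c),(.628,.245),.025,.035,.05))
E
```

```text
t: 2.1
eef_pos: [0.6301, 0.2437, 0.2407]
orientation: [-3.141, 0.0, 2.809]
wrist_force: [0.8, -0.3, -0.1]
finger_gap: 0.993
grip_force: 0.0
t 2.1 pos [0.6301 0.2437 0.2407] rpy [-3.141  0.     2.809] need cm [ 0.25  0.06 23.67]
(1800, array([0.6283, 0.2449]), 60.2, np.float64(0.0296))
```

```bash
python3 -m pendant '[{"dz":0,"gripper":8.5}]'; python3 -m pendant '[{"dz":0}]'
```

```text
$[0]: bad value
$[0]: bad value
```

All keys are required in each row. The wrist camera confirms the roll: diameter 60.2 mm, top at 0.030, centre (0.6283, 0.2449). I descend now.

```bash
python3 -m pendant '[{"dx":0.2,"dy":0,"dz":2,"rx":0,"ry":0,"rz":0,"gripper":8.5},{"dx":0,"dy":0,"dz":3,"rx":0,"ry":0,"rz":0,"gripper":8.5},{"dx":0,"dy":0,"dz":3,"rx":0,"ry":0,"rz":0,"gripper":8.5},{"dx":0,"dy":0,"dz":3,"rx":0,"ry":0,"rz":0,"gripper":8.5},{"dx":0,"dy":0,"dz":3,"rx":0,"ry":0,"rz":0,"gripper":8.5},{"dx":0,"dy":0,"dz":3,"rx":0,"ry":0,"rz":0,"gripper":8.5},{"dx":0,"dy":0,"dz":2,"rx":0,"ry":0,"rz":0,"gripper":8.5},{"dx":0,"dy":0,"dz":1,"rx":0,"ry":0,"rz":0,"gripper":8.5},{"dx":0,"dy":0,"dz":0,"rx":0,"ry":0,"rz":0,"gripper":8.5}]' 40
python3 - <<'E'
from h import *
go(.6283,.2449,.004)
E
```

```text
t: 2.9
eef_pos: [0.6236, 0.2477, 0.039]
orientation: [-3.14, -0.003, 2.814]
wrist_force: [0.0, -0.2, 0.7]
finger_gap: 0.995
grip_force: 0.0
t 2.9 pos [0.6236 0.2477 0.039 ] rpy [-3.140e+00 -3.000e-03  2.814e+00] need cm [-0.54 -0.11  3.5 ]
```

```bash
python3 -m pendant '[{"dx":-0.5,"dy":-0.1,"dz":1,"rx":0,"ry":0,"rz":0,"gripper":8.5},{"dx":0,"dy":0,"dz":1.4,"rx":0,"ry":0,"rz":0,"gripper":8.5},{"dx":0,"dy":0,"dz":1,"rx":0,"ry":0,"rz":0,"gripper":8.5},{"dx":0,"dy":0,"dz":0,"rx":0,"ry":0,"rz":0,"gripper":8.5},{"dx":0,"dy":0,"dz":0,"rx":0,"ry":0,"rz":0,"gripper":8.5}]' 40
python3 - <<'E'
from h import *
go(.6283,.2449,.004)
E
```

```text
t: 3.32
eef_pos: [0.6297, 0.2445, 0.0066]
orientation: [-3.141, -0.001, 2.813]
wrist_force: [0.0, 0.9, -0.2]
finger_gap: 0.995
grip_force: 0.0
t 3.3167 pos [0.6297 0.2445 0.0066] rpy [-3.141e+00 -1.000e-03  2.813e+00] need cm [ 0.15 -0.01  0.26]
```

```bash
python3 -m pendant '[{"dx":0.1,"dy":0,"dz":0.2,"rx":0,"ry":0,"rz":0,"gripper":7},{"dx":0,"dy":0,"dz":0,"rx":0,"ry":0,"rz":0,"gripper":5},{"dx":0,"dy":0,"dz":0,"rx":0,"ry":0,"rz":0,"gripper":5},{"dx":0,"dy":0,"dz":0,"rx":0,"ry":0,"rz":0,"gripper":5},{"dx":0,"dy":0,"dz":0,"rx":0,"ry":0,"rz":0,"gripper":5},{"dx":0,"dy":0,"dz":0,"rx":0,"ry":0,"rz":0,"gripper":5},{"dx":0,"dy":0,"dz":0,"rx":0,"ry":0,"rz":0,"gripper":5},{"dx":0,"dy":0,"dz":0,"rx":0,"ry":0,"rz":0,"gripper":5}]' 40
python3 - <<'E'
from h import *
go(.6283,.2449,.15)
E
```

```text
t: 3.98
eef_pos: [0.6299, 0.2451, 0.0062]
orientation: [3.141, 0.001, 2.813]
wrist_force: [-1.5, 0.7, 5.8]
finger_gap: 0.678
grip_force: 43.5
t 3.9833 pos [0.6299 0.2451 0.0062] rpy [3.141e+00 1.000e-03 2.813e+00] need cm [  0.12  -0.06 -14.38]
```

Gripped: opening 58 mm at 43 N. I lift and carry it over the spindle.

```bash
python3 -m pendant '[{"dx":0,"dy":0,"dz":-1,"rx":0,"ry":0,"rz":0,"gripper":5},{"dx":0,"dy":0,"dz":-2.5,"rx":0,"ry":0,"rz":0,"gripper":5},{"dx":0,"dy":0,"dz":-2.5,"rx":0,"ry":0,"rz":0,"gripper":5},{"dx":0,"dy":0,"dz":-2.5,"rx":0,"ry":0,"rz":0,"gripper":5},{"dx":0,"dy":0,"dz":-2.5,"rx":0,"ry":0,"rz":0,"gripper":5},{"dx":0,"dy":-0.8,"dz":-2.5,"rx":0,"ry":0,"rz":0,"gripper":5},{"dx":0,"dy":-2,"dz":-0.5,"rx":0,"ry":0,"rz":0,"gripper":5},{"dx":0,"dy":-2.5,"dz":0,"rx":0,"ry":0,"rz":0,"gripper":5},{"dx":0.1,"dy":-2.5,"dz":0,"rx":0,"ry":0,"rz":0,"gripper":5},{"dx":0.1,"dy":-2.5,"dz":0,"rx":0,"ry":0,"rz":0,"gripper":5},{"dx":0.1,"dy":-2.5,"dz":0,"rx":0,"ry":0,"rz":0,"gripper":5},{"dx":0.1,"dy":-2.5,"dz":0,"rx":0,"ry":0,"rz":0,"gripper":5},{"dx":0.1,"dy":-2.5,"dz":0,"rx":0,"ry":0,"rz":0,"gripper":5},{"dx":0.1,"dy":-2.5,"dz":0,"rx":0,"ry":0,"rz":0,"gripper":5},{"dx":0.1,"dy":-2.5,"dz":0,"rx":0,"ry":0,"rz":0,"gripper":5},{"dx":0.1,"dy":-2.5,"dz":0,"rx":0,"ry":0,"rz":0,"gripper":5},{"dx":0,"dy":-1.5,"dz":0,"rx":0,"ry":0,"rz":0,"gripper":5},{"dx":0,"dy":-0.8,"dz":0,"rx":0,"ry":0,"rz":0,"gripper":5},{"dx":0,"dy":0,"dz":0,"rx":0,"ry":0,"rz":0,"gripper":5},{"dx":0,"dy":0,"dz":0,"rx":0,"ry":0,"rz":0,"gripper":5}]' 40
python3 - <<'E'
from h import *
go(.535,-.0130,.0165)
c=read_camera("scene");cv2.imwrite("pics/s3.png",c["image"][60:360,150:550,::-1].repeat(2,0).repeat(2,1))
c=read_camera("wrist");w=cloud(c)
p=w.reshape(-1,3);s=get_state();e=s["eef_pos"]
q=p[(np.hypot(*(p[:,:2]-e[:2]).T)<.036)&(p[:,2]>e[2]+.015)&(p[:,2]<e[2]+.04)];print(len(q),q[:,2].min() if len(q) else 0, np.median(q,0))
E
```

```text
t: 5.65
eef_pos: [0.5327, -0.0135, 0.1455]
orientation: [3.141, 0.0, 2.812]
wrist_force: [-0.2, 0.2, -1.3]
finger_gap: 0.672
grip_force: 43.2
t 5.65 pos [ 0.5327 -0.0135  0.1455] rpy [3.141 0.    2.812] need cm [-0.2   0.11 12.9 ]
15187 0.16034398272111472 [ 0.52913226 -0.01126205  0.16885948]
```

View pics/s3.png

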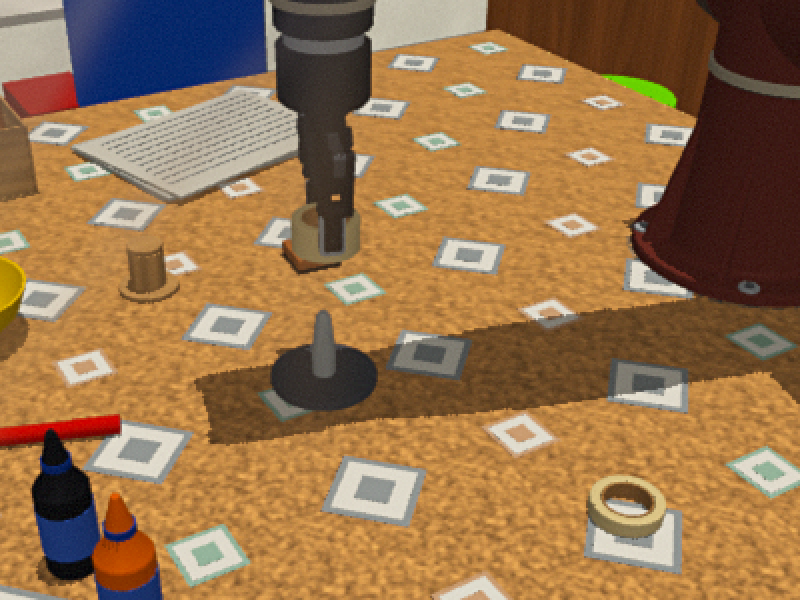

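The roll at (325,232) is level and over the spindle. I descend onto the stand.

```bash
python3 -m pendant '[{"dx":-0.2,"dy":0.1,"dz":0.7,"rx":0,"ry":0,"rz":0,"gripper":5},{"dx":0,"dy":0,"dz":1.5,"rx":0,"ry":0,"rz":0,"gripper":5},{"dx":0,"dy":0,"dz":1.5,"rx":0,"ry":0,"rz":0,"gripper":5},{"dx":0,"dy":0,"dz":1.5,"rx":0,"ry":0,"rz":0,"gripper":5},{"dx":0,"dy":0,"dz":1.5,"rx":0,"ry":0,"rz":0,"gripper":5},{"dx":0,"dy":0,"dz":1.5,"rx":0,"ry":0,"rz":0,"gripper":5},{"dx":0,"dy":0,"dz":1.5,"rx":0,"ry":0,"rz":0,"gripper":5},{"dx":0,"dy":0,"dz":1.2,"rx":0,"ry":0,"rz":0,"gripper":5},{"dx":0,"dy":0,"dz":0.8,"rx":0,"ry":0,"rz":0,"gripper":5},{"dx":0,"dy":0,"dz":0.5,"rx":0,"ry":0,"rz":0,"gripper":5},{"dx":0,"dy":0,"dz":0,"rx":0,"ry":0,"rz":0,"gripper":5},{"dx":0,"dy":0,"dz":0,"rx":0,"ry":0,"rz":0,"gripper":5}]' 40
python3 - <<'E'
from h import *
go(.535,-.0130,.0165)
E
```

```text
t: 6.75
eef_pos: [0.535, -0.0133, 0.0236]
orientation: [3.141, 0.0, 2.813]
wrist_force: [0.8, 0.2, -0.0]
finger_gap: 0.674
grip_force: 43.2
t 6.75 pos [ 0.535  -0.0133  0.0236] rpy [3.141 0.    2.813] need cm [0.01 0.03 0.71]
```

```bash
python3 -m pendant '[{"dx":0,"dy":0,"dz":0.3,"rx":0,"ry":0,"rz":0,"gripper":5},{"dx":0,"dy":0,"dz":0.3,"rx":0,"ry":0,"rz":0,"gripper":5},{"dx":0,"dy":0,"dz":0,"rx":0,"ry":0,"rz":0,"gripper":5},{"dx":0,"dy":0,"dz":0,"rx":0,"ry":0,"rz":0,"gripper":5},{"dx":0,"dy":0,"dz":0,"rx":0,"ry":0,"rz":0,"gripper":6.5},{"dx":0,"dy":0,"dz":0,"rx":0,"ry":0,"rz":0,"gripper":8.5},{"dx":0,"dy":0,"dz":0,"rx":0,"ry":0,"rz":0,"gripper":8.5},{"dx":0,"dy":0,"dz":0,"rx":0,"ry":0,"rz":0,"gripper":8.5},{"dx":0,"dy":0,"dz":0,"rx":0,"ry":0,"rz":0,"gripper":8.5},{"dx":0,"dy":0,"dz":0,"rx":0,"ry":0,"rz":0,"gripper":8.5}]' 40
```

```text
t: 7.58
eef_pos: [0.5349, -0.0134, 0.0174]
orientation: [3.141, 0.0, 2.813]
wrist_force: [-0.4, -0.4, 1.1]
finger_gap: 0.997
grip_force: 0.0
```

```bash
python3 -m pendant '[{"dx":0,"dy":0,"dz":-1,"rx":0,"ry":0,"rz":0,"gripper":8.5},{"dx":0,"dy":0,"dz":-2,"rx":0,"ry":0,"rz":0,"gripper":8.5},{"dx":0,"dy":0,"dz":-2.5,"rx":0,"ry":0,"rz":0,"gripper":8.5},{"dx":0,"dy":0,"dz":-2.5,"rx":0,"ry":0,"rz":0,"gripper":8.5},{"dx":0,"dy":0,"dz":-2.5,"rx":0,"ry":0,"rz":0,"gripper":8.5},{"dx":0,"dy":0,"dz":-2.5,"rx":0,"ry":0,"rz":0,"gripper":8.5},{"dx":-0.75,"dy":-1,"dz":-1,"rx":0,"ry":0,"rz":0,"gripper":8.5},{"dx":-1.5,"dy":-2,"dz":0,"rx":0,"ry":0,"rz":0,"gripper":8.5},{"dx":-1.5,"dy":-2,"dz":0,"rx":0,"ry":0,"rz":0,"gripper":8.5},{"dx":-1.5,"dy":-2,"dz":0,"rx":0,"ry":0,"rz":0,"gripper":8.5},{"dx":-1.5,"dy":-2,"dz":0,"rx":0,"ry":0,"rz":0,"gripper":8.5},{"dx":-1.5,"dy":-2,"dz":0,"rx":0,"ry":0,"rz":0,"gripper":8.5},{"dx":-1.5,"dy":-2,"dz":0,"rx":0,"ry":0,"rz":0,"gripper":8.5},{"dx":-1.5,"dy":-2,"dz":0,"rx":0,"ry":0,"rz":0,"gripper":8.5},{"dx":-1.5,"dy":-2,"dz":0,"rx":0,"ry":0,"rz":0,"gripper":8.5},{"dx":-1.5,"dy":-2,"dz":0,"rx":0,"ry":0,"rz":0,"gripper":8.5},{"dx":-0.75,"dy":-1.1,"dz":0,"rx":0,"ry":0,"rz":0,"gripper":8.5},{"dx":0,"dy":0,"dz":0,"rx":0,"ry":0,"rz":0,"gripper":8.5},{"dx":0,"dy":0,"dz":0,"rx":0,"ry":0,"rz":0,"gripper":8.5}]' 40
python3 - <<'E'
from h import *
for n in("top","scene"):
    c=read_camera(n);w=cloud(c);print(n,circ(w,(.535,-.013),.037,.043,.05))
    if n=="scene": cv2.imwrite("pics/s4.png",c["image"][60:360,150:550,::-1].repeat(2,0).repeat(2,1))
w=cloud(read_camera("wrist"))
print("cap",circ(w,(.614,-.253),.05,.06,.035),circ(w,(.614,-.253),.004,.009,.036))
go(.614,-.253,.016)
E
```

```text
t: 9.17
eef_pos: [0.6117, -0.2524, 0.1576]
orientation: [3.141, -0.0, 2.812]
wrist_force: [0.1, 0.4, -0.3]
finger_gap: 0.995
grip_force: 0.0
top (804, array([ 0.5333, -0.0138]), 59.9, np.float64(0.0408))
scene (331, array([ 0.5331, -0.0103]), 63.9, np.float64(0.0399))
cap (2127, array([ 0.6148, -0.2541]), 38.0, np.float64(0.0537)) (1997, array([ 0.6147, -0.2542]), 63.6, np.float64(0.0058))
t 9.3167 pos [ 0.6118 -0.2511  0.1577] rpy [3.141 0.    2.814] need cm [-0.26 -0.11 14.17]
```

View pics/s4.png

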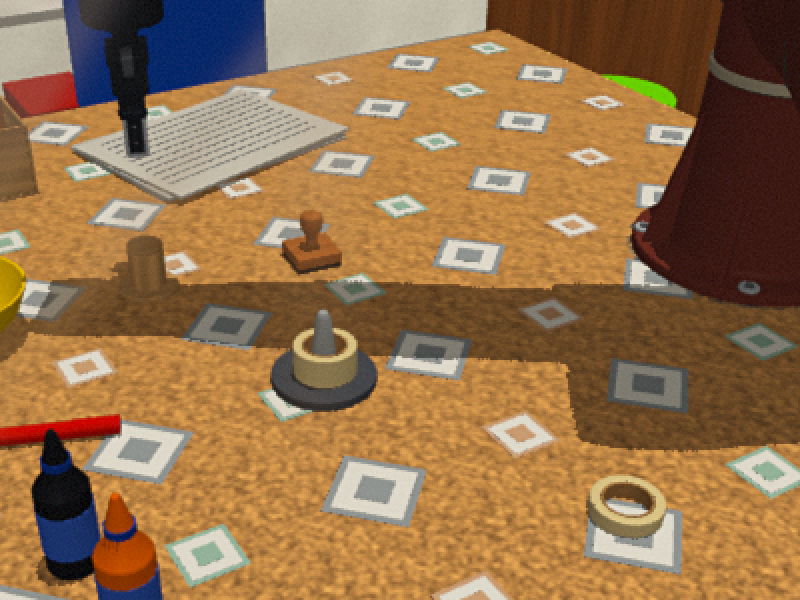

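The roll is seated flat around the spindle, top at 0.040 and centred at (325,357). The cap measures (0.6148, −0.2541). I descend over the cap.

```bash
python3 -m pendant '[{"dx":-0.4,"dy":-0.2,"dz":0.7,"rx":0,"ry":0,"rz":0,"gripper":8.5},{"dx":0,"dy":0,"dz":2,"rx":0,"ry":0,"rz":0,"gripper":8.5},{"dx":0,"dy":0,"dz":2,"rx":0,"ry":0,"rz":0,"gripper":8.5},{"dx":0,"dy":0,"dz":2,"rx":0,"ry":0,"rz":0,"gripper":8.5},{"dx":0,"dy":0,"dz":2,"rx":0,"ry":0,"rz":0,"gripper":8.5},{"dx":0,"dy":0,"dz":2,"rx":0,"ry":0,"rz":0,"gripper":8.5},{"dx":0,"dy":0,"dz":1.5,"rx":0,"ry":0,"rz":0,"gripper":8.5},{"dx":0,"dy":0,"dz":1,"rx":0,"ry":0,"rz":0,"gripper":8.5},{"dx":0,"dy":0,"dz":0.5,"rx":0,"ry":0,"rz":0,"gripper":8.5},{"dx":0,"dy":0,"dz":0,"rx":0,"ry":0,"rz":0,"gripper":8.5},{"dx":0,"dy":0,"dz":0,"rx":0,"ry":0,"rz":0,"gripper":8.5}]' 40
python3 - <<'E'
from h import *
go(.6148,-.2541,.016)
E
```

```text
t: 10.23
eef_pos: [0.6154, -0.2552, 0.0209]
orientation: [-3.142, 0.001, 2.813]
wrist_force: [-0.5, -0.3, 0.7]
finger_gap: 0.996
grip_force: 0.0
t 10.2333 pos [ 0.6154 -0.2552  0.0209] rpy [-3.142e+00  1.000e-03  2.813e+00] need cm [0.09 0.09 0.49]
```

```bash
python3 -m pendant '[{"dx":0.1,"dy":0.1,"dz":0.4,"rx":0,"ry":0,"rz":0,"gripper":8.5},{"dx":0,"dy":0,"dz":0,"rx":0,"ry":0,"rz":0,"gripper":6},{"dx":0,"dy":0,"dz":0,"rx":0,"ry":0,"rz":0,"gripper":4.5},{"dx":0,"dy":0,"dz":0,"rx":0,"ry":0,"rz":0,"gripper":3},{"dx":0,"dy":0,"dz":0,"rx":0,"ry":0,"rz":0,"gripper":3},{"dx":0,"dy":0,"dz":0,"rx":0,"ry":0,"rz":0,"gripper":3},{"dx":0,"dy":0,"dz":0,"rx":0,"ry":0,"rz":0,"gripper":3},{"dx":0,"dy":0,"dz":0,"rx":0,"ry":0,"rz":0,"gripper":3},{"dx":0,"dy":0,"dz":0,"rx":0,"ry":0,"rz":0,"gripper":3},{"dx":0,"dy":0,"dz":0,"rx":0,"ry":0,"rz":0,"gripper":3}]' 40
```

```text
t: 11.07
eef_pos: [0.6148, -0.2542, 0.0169]
orientation: [-3.141, 0.001, 2.813]
wrist_force: [-1.0, 0.3, 5.4]
finger_gap: 0.442
grip_force: 40.5
```

Gripped at 38 mm. I lift and carry it back over the spindle.

```bash
python3 -m pendant '[{"dx":0,"dy":0,"dz":-1,"rx":0,"ry":0,"rz":0,"gripper":3},{"dx":0,"dy":0,"dz":-2,"rx":0,"ry":0,"rz":0,"gripper":3},{"dx":0,"dy":0,"dz":-2.5,"rx":0,"ry":0,"rz":0,"gripper":3},{"dx":0,"dy":0,"dz":-2.5,"rx":0,"ry":0,"rz":0,"gripper":3},{"dx":0,"dy":0,"dz":-2.5,"rx":0,"ry":0,"rz":0,"gripper":3},{"dx":0,"dy":0,"dz":-2.5,"rx":0,"ry":0,"rz":0,"gripper":3},{"dx":0.75,"dy":1,"dz":-1,"rx":0,"ry":0,"rz":0,"gripper":3},{"dx":1.5,"dy":2,"dz":0,"rx":0,"ry":0,"rz":0,"gripper":3},{"dx":1.5,"dy":2,"dz":0,"rx":0,"ry":0,"rz":0,"gripper":3},{"dx":1.5,"dy":2,"dz":0,"rx":0,"ry":0,"rz":0,"gripper":3},{"dx":1.5,"dy":2,"dz":0,"rx":0,"ry":0,"rz":0,"gripper":3},{"dx":1.5,"dy":2,"dz":0,"rx":0,"ry":0,"rz":0,"gripper":3},{"dx":1.5,"dy":2,"dz":0,"rx":0,"ry":0,"rz":0,"gripper":3},{"dx":1.5,"dy":2,"dz":0,"rx":0,"ry":0,"rz":0,"gripper":3},{"dx":1.5,"dy":2,"dz":0,"rx":0,"ry":0,"rz":0,"gripper":3},{"dx":1.5,"dy":2,"dz":0,"rx":0,"ry":0,"rz":0,"gripper":3},{"dx":0.9,"dy":1.1,"dz":0,"rx":0,"ry":0,"rz":0,"gripper":3},{"dx":0.2,"dy":0.1,"dz":0,"rx":0,"ry":0,"rz":0,"gripper":3},{"dx":0,"dy":0,"dz":0,"rx":0,"ry":0,"rz":0,"gripper":3},{"dx":0,"dy":0,"dz":0,"rx":0,"ry":0,"rz":0,"gripper":3}]' 40
python3 - <<'E'
from h import *
c=read_camera("scene");cv2.imwrite("pics/s5.png",c["image"][120:320,200:440,::-1].repeat(3,0).repeat(3,1))
w=cloud(c);e=get_state()["eef_pos"]
print(circ(w,e[:2],e[2]-.016,e[2]-.010,.045))
go(.534,-.0135,.057)
E
```

```text
t: 12.73
eef_pos: [0.5347, -0.014, 0.1565]
orientation: [-3.141, 0.001, 2.813]
wrist_force: [-0.1, -0.6, -1.1]
finger_gap: 0.441
grip_force: 40.3
(259, array([ 0.5348, -0.0117]), 66.7, np.float64(0.1453))
t 12.7833 pos [ 0.5347 -0.0142  0.1564] rpy [-3.141  0.     2.812] need cm [0.09 0.05 9.94]
```

View pics/s5.png

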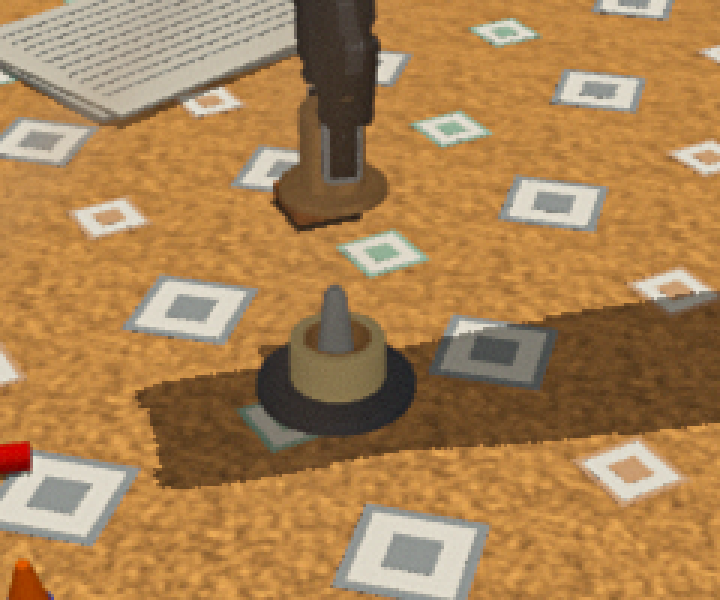

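The cap at (332,165) is level and in line with the spindle (335,320) within 2 mm. I lower it.

```bash
python3 -m pendant '[{"dx":0.1,"dy":-0.05,"dz":0.6,"rx":0,"ry":0,"rz":0,"gripper":3},{"dx":0,"dy":0,"dz":1.2,"rx":0,"ry":0,"rz":0,"gripper":3},{"dx":0,"dy":0,"dz":1.2,"rx":0,"ry":0,"rz":0,"gripper":3},{"dx":0,"dy":0,"dz":1.2,"rx":0,"ry":0,"rz":0,"gripper":3},{"dx":0,"dy":0,"dz":1.2,"rx":0,"ry":0,"rz":0,"gripper":3},{"dx":0,"dy":0,"dz":1.2,"rx":0,"ry":0,"rz":0,"gripper":3},{"dx":0,"dy":0,"dz":1,"rx":0,"ry":0,"rz":0,"gripper":3},{"dx":0,"dy":0,"dz":0.8,"rx":0,"ry":0,"rz":0,"gripper":3},{"dx":0,"dy":0,"dz":0.6,"rx":0,"ry":0,"rz":0,"gripper":3},{"dx":0,"dy":0,"dz":0.4,"rx":0,"ry":0,"rz":0,"gripper":3},{"dx":0,"dy":0,"dz":0,"rx":0,"ry":0,"rz":0,"gripper":3},{"dx":0,"dy":0,"dz":0,"rx":0,"ry":0,"rz":0,"gripper":3}]' 40
```

```text
t: 13.78
eef_pos: [0.5334, -0.0134, 0.0625]
orientation: [3.141, 0.0, 2.813]
wrist_force: [-0.9, 0.2, -0.5]
finger_gap: 0.438
grip_force: 40.3
```

```bash
python3 -m pendant '[{"dx":0,"dy":0,"dz":0.25,"rx":0,"ry":0,"rz":0,"gripper":3},{"dx":0,"dy":0,"dz":0.25,"rx":0,"ry":0,"rz":0,"gripper":3},{"dx":0,"dy":0,"dz":0,"rx":0,"ry":0,"rz":0,"gripper":3},{"dx":0,"dy":0,"dz":0,"rx":0,"ry":0,"rz":0,"gripper":3},{"dx":0,"dy":0,"dz":0,"rx":0,"ry":0,"rz":0,"gripper":5},{"dx":0,"dy":0,"dz":0,"rx":0,"ry":0,"rz":0,"gripper":8.5},{"dx":0,"dy":0,"dz":0,"rx":0,"ry":0,"rz":0,"gripper":8.5},{"dx":0,"dy":0,"dz":0,"rx":0,"ry":0,"rz":0,"gripper":8.5},{"dx":0,"dy":0,"dz":0,"rx":0,"ry":0,"rz":0,"gripper":8.5},{"dx":0,"dy":0,"dz":0,"rx":0,"ry":0,"rz":0,"gripper":8.5},{"dx":0,"dy":0,"dz":-1,"rx":0,"ry":0,"rz":0,"gripper":8.5},{"dx":0,"dy":0,"dz":-2,"rx":0,"ry":0,"rz":0,"gripper":8.5},{"dx":0,"dy":0,"dz":-2.5,"rx":0,"ry":0,"rz":0,"gripper":8.5},{"dx":0,"dy":0,"dz":-2.5,"rx":0,"ry":0,"rz":0,"gripper":8.5},{"dx":0,"dy":0,"dz":-2.5,"rx":0,"ry":0,"rz":0,"gripper":8.5},{"dx":0,"dy":0,"dz":-1,"rx":0,"ry":0,"rz":0,"gripper":8.5},{"dx":0,"dy":0,"dz":0,"rx":0,"ry":0,"rz":0,"gripper":8.5},{"dx":0,"dy":0,"dz":0,"rx":0,"ry":0,"rz":0,"gripper":8.5}]' 40
python3 - <<'E'
from h import *
c=read_camera("scene");cv2.imwrite("pics/s6.png",c["image"][120:320,200:440,::-1].repeat(3,0).repeat(3,1))
w=cloud(c)
for lo,hi in((.09,.098),(.043,.05),(.036,.042)): print(circ(w,(.534,-.0125),lo,hi,.045))
w=cloud(read_camera("wrist"))
for lo,hi in((.09,.098),(.043,.05)): print(circ(w,(.534,-.0125),lo,hi,.045))
E
```

```text
t: 15.28
eef_pos: [0.5335, -0.0134, 0.1723]
orientation: [3.142, 0.001, 2.813]
wrist_force: [-0.6, 0.2, 0.1]
finger_gap: 0.995
grip_force: 0.0
(213, array([ 0.5338, -0.0123]), 42.5, np.float64(0.0942))
(327, array([ 0.5335, -0.0115]), 65.2, np.float64(0.0463))
(69, array([ 0.5348, -0.0058]), 59.0, np.float64(0.0381))
(2586, array([ 0.5334, -0.0136]), 38.1, np.float64(0.0937))
(2435, array([ 0.5332, -0.0134]), 63.8, np.float64(0.0458))
```

View pics/s6.png

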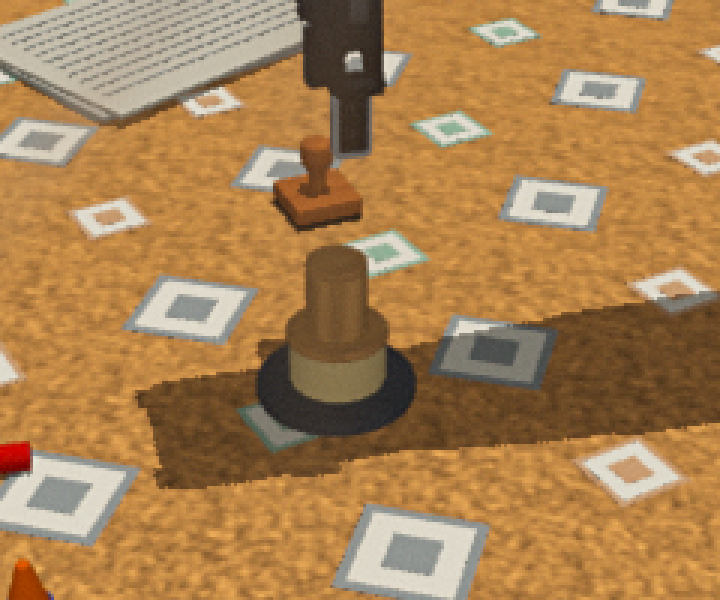

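The cap at (336,305) sits level on the roll, top at 0.094 and brim at 0.046 as expected, with the gripper clear.

```bash
python3 -c "
from workcell import *
print(job_done())"
```

```text
the job is handed in; nothing more can be done
None
```

The wide roll lies flat on the stand's base, the cap sits level on top of it over the spindle, both are released, and the job was handed in at about 15 s of robot time (the hand-in returned no verdict).

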